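Sort the milling clamp pieces back into their bins

ROBOT

A 7-joint arm with a two-finger parallel gripper is mounted at the origin on the work surface. World frame = base frame: x ahead of the robot, y to its left, z up, the work surface at z = 0. Lengths are in m, angles in rad, forces in N, time in s.
With the tool pointing down it reaches from about 0.4 to 0.85 m from the base axis. Payload 4.5 kg.
Tool frame: the origin (TCP) lies midway between the tips of the shut fingers; the grasp point (between the pads) lies 19 mm behind it; z points along the fingers, y is the line along which they close (so a half turn about z gives the same grasp; the last joint's range is limited). The gripper opens to 85 mm and grips with 20 to 120 N. Pads are 22 mm wide; open, the fingers measure 114 mm over their backs; the gripper's body (76 mm by 85 mm) begins 54 mm behind the grasp point. The pads swing forward as they close: fully open they stand 13 mm farther back than shut.
Start: joints at [-1.119, 0.689, -0.195, 1.565, 0.157, 0.902, -0.215], TCP at [0.254, 0.571, 0.231] pointing down, gripper open.
Joint ranges: [-3.01, 3.01], [-0.46, 2.08], [-1.47, 1.51], [0.13, 2.56], [-1, 4.14], [0.04, 2.09], [-2.66, 2.66]. Speed limits (rad/s): [2.57, 2.57, 3.14, 3.14, 3.14, 3.14, 3.14].

INTERFACE

Orientations are given as a unit quaternion [x, y, z, w].
In Python, from workcell import env gives the robot as it stands.
- The arm moves only by the shell command python3 -m handwheel 'ROWS' [OPENING] [FORCE]. ROWS is JSON, a list of rows, each a list of 6 numbers: the shift along the tool's x, y, z normalised to -1 to 1, where 1 is 30 mm, then the turn, a rotation vector about the tool's x, y, z normalised to -1 to 1, where 1 is 4 degrees. In form: [[x, y, z, rx, ry, rz], ...]. A call has 1 to 20 rows; each row shifts and turns the commanded pose from where the row before left it, along the tool's axes as they then stand; what a row does not reach is not made up. A row lasts 1/8 s, in which the tool goes at most 62.5 mm and 10.7 degrees, less where a joint would pass 70% of its speed; a pose out of reach is approached as far as the arm can. A call with a number of a shift or a turn outside -1 to 1 is refused whole. A call with a gripper value outside its range is refused whole. OPENING is the finger opening in mm, from 0 to 85.4, set as the call begins (- or left out, the last holds). The fingers move at their own pace and stop on an object; FORCE is the grip in N (left out, the last holds). Time passes only in rows, so rows that do not move let the fingers close. It gives the time, the measured TCP pose, the force, the opening and the grip force at its end, in the units of the state.
- env.get_state(): the state, without advancing time (a new reading comes with each control period).
- env.grab_frame(name): name is "side" or "top"; returns a dict with "image" (400x640x3 uint8, red, green, blue), "fovy" (degrees; the focal length in pixels is half the picture's height over the tangent of half this angle, whatever the lens; pixels are square), "cx", "cy" (the principal point, pixels), "view" (4x4, takes a point from world to camera coordinates). Camera axes: x right, y down, z forward; pixel columns grow to the right and rows downward; lengths in m; the calibration is good to about 2 mm. A picture is of the moment at which its call begins. There is no depth.
- env.job_done(): hands the job in; it is judged then, once.
The state is a dict: "clock": time; "qpos": joint angles; "qd": joint speeds; "effort": joint torques, N m; "tool_pos": TCP position; "tcp_rot": TCP orientation; "force": force on the tool from outside, world axes, zero at the start; "ft_torque": the same for the moment, N m; "opening": opening from 0.0 (shut) to 1.0 (fully open); "finger_force": force on a finger pad.
Only numpy, scipy, OpenCV 4.12 (cv2) and the standard library are available. Lean on these libraries where they do the work, as an engineer would, in place of code of your own. Each camera call takes 0.05 s, during which the arm holds its last target. There are 200 camera calls.

TASK

The clamps have come off the milling machine: sort the five loose steel pieces in front of the robot into the blue bins, each into the bin that already holds its kind (step blocks, T-nuts or hexagon nuts). Stand every piece upright on its own base on the free floor of the bin, set down by hand and not dropped or thrown, and do not disturb the dial gauge lying among them.

Things in the scene. Friction and masses are not known exactly. Their poses are not given: they have to be found in the camera images.
- step_large: the larger bright steel step block (stair-shaped clamp support) on its flat base: 60 mm long (x), 30 mm wide (y, flat upright sides), 9 steps rising from 10 mm high at -x to 54 mm at +x. Origin: centre of the base's underside; z up. About 390 g, heavier towards +x: grip across its width near x = +10 mm.
- step_small: the smaller bright steel step block (stair-shaped clamp support) on its flat base: 42 mm long (x), 26 mm wide (y, flat upright sides), 6 steps rising from 9 mm high at -x to 34 mm at +x. Origin: centre of the base's underside; z up. About 170 g, heavier towards +x: grip across its width near x = +7 mm.
- tnut_large: the larger bright steel T-nut on its square foot, 35 by 35 by 14 mm; on it a neck 22 mm wide (y) running the full 35 mm length (x); 28 mm high in all, dark threaded hole on top. Its ends facing +x and -x are flat from bench to top, 35 mm apart: grip there. Origin: centre of the foot's underside; z up. About 170 g.
- tnut_small: the smaller bright steel T-nut on its square foot, 25 by 25 by 9 mm; on it a neck 16 mm wide (y) running the full 25 mm length (x); 20 mm high in all, dark threaded hole on top. Its ends facing +x and -x are flat from bench to top, 25 mm apart: grip there. Origin: centre of the foot's underside; z up. About 65 g.
- nut_long: bright steel long hexagon nut (coupling nut) standing on end: 24 mm across flats, 28 mm across corners, 48 mm high, 16 mm bore, about 120 g. Origin: centre of its lower end; z up; its x axis points square to a flat (flats every 60 degrees).
- bin_step: step-block bin: open blue bin, fixed, 170 mm deep (x) by 150 wide (y), walls and floor 4 mm; front wall (-x, towards the robot) 30 mm high, back and rear 3/4 of the sides 50 mm. Origin: centre of its underside; inner floor at z = 4 mm, free from x = -81 to +34 mm, y = -71 to +71 mm. Behind that stands fixed stock: two small step blocks.
- bin_tnut: T-nut bin: open blue bin, fixed, 170 mm deep (x) by 150 wide (y), walls and floor 4 mm; front wall (-x, towards the robot) 30 mm high, back and rear 3/4 of the sides 50 mm. Origin: centre of its underside; inner floor at z = 4 mm, free from x = -81 to +34 mm, y = -71 to +71 mm. Behind that stands fixed stock: three T-nuts.
- bin_hex: hexagon-nut bin: open blue bin, fixed, 170 mm deep (x) by 150 wide (y), walls and floor 4 mm; front wall (-x, towards the robot) 30 mm high, back and rear 3/4 of the sides 50 mm. Origin: centre of its underside; inner floor at z = 4 mm, free from x = -81 to +34 mm, y = -71 to +71 mm. Behind that stands fixed stock: two long and two flanged hexagon nuts.
- dial_gauge: loose dial gauge lying face up among the pieces: round steel case 57 mm across and 22 mm high with a white dial, its stem reaching to 60 mm from the middle along its x, a short crown to 34 mm on the other side. Origin: under the middle of the case. Not to be moved.

How it is judged:
At the end, for the whole second after the job is handed in: Each of the five pieces is inside the bin of its kind (its centre within the bin's inner walls), stands on its own base (under 0.15 rad from upright) with its underside less than 8 mm above the bin's inner floor, and is at rest (under 0.02 m/s) (x of step_large in the frame of bin_step between -0.08 and 0.08 m and y of step_large in the frame of bin_step between -0.07 and 0.07 m and z of each of step_large, step_small in the frame of bin_step below 0.012 m and angle between each of step_large, step_small, tnut_large, tnut_small, nut_long's own z axis and vertical below 0.15 rad and linear speed of each of step_large, step_small, tnut_large, tnut_small, nut_long below 0.02 m/s and x of step_small in the frame of bin_step between -0.08 and 0.08 m and y of step_small in the frame of bin_step between -0.07 and 0.07 m and x of tnut_large in the frame of bin_tnut between -0.08 and 0.08 m and y of tnut_large in the frame of bin_tnut between -0.07 and 0.07 m and z of each of tnut_large, tnut_small in the frame of bin_tnut below 0.012 m and x of tnut_small in the frame of bin_tnut between -0.08 and 0.08 m and y of tnut_small in the frame of bin_tnut between -0.07 and 0.07 m and x of nut_long in the frame of bin_hex between -0.08 and 0.08 m and y of nut_long in the frame of bin_hex between -0.07 and 0.07 m and z of nut_long in the frame of bin_hex below 0.012 m); the robot touches nothing.
It fails at once if the dial gauge is moved more than 15 mm (distance of dial_gauge from where it was at the start of the episode above 0.015 m).
It fails at once if a piece is dropped or thrown (nothing touches it while its underside is more than 35 mm above the bench) ((height (world z) of step_large above 0.035 m and contact force between step_large and anything else below 0.01 N) or (height (world z) of step_small above 0.035 m and contact force between step_small and anything else below 0.01 N) or (height (world z) of tnut_large above 0.035 m and contact force between tnut_large and anything else below 0.01 N) or (height (world z) of tnut_small above 0.035 m and contact force between tnut_small and anything else below 0.01 N) or (height (world z) of nut_long above 0.035 m and contact force between nut_long and anything else below 0.01 N)).
It also fails if it takes over 115 s, if anything falls off the work surface, if the arm or the gripper's body presses on something with over 40 N, if the wrist force passes 120 N, or if a joint passes its speed limit or range.

## Working session

There is one attempt and no reset: what is moved stays moved. The work goes in short steps, Python scripts to look and compute and a shell command to move; the robot and the scene stay as the last step left them, time stands still between calls to the robot, and variables do not carry over. Pictures are saved under pics/ and viewed, at most 14 in all, crops included, and the job is handed in when it is done.

```bash
ls; mkdir -p pics; python3 - <<'E'
from workcell import env
import cv2,numpy as np,pickle
s=env.get_state();print({k:np.round(v,3).tolist() for k,v in s.items()})
for n in("top","side"):
    f=env.grab_frame(n);cv2.imwrite(f"pics/{n}0.png",f["image"][:,:,::-1]);pickle.dump(f,open(f"{n}0.pkl","wb"))
    print(n,f["fovy"],f["cx"],f["cy"],np.round(f["view"],3).tolist())
E
```

```text
pics
{'clock': 0.0, 'qpos': [-1.119, 0.69, -0.195, 1.566, 0.157, 0.902, -0.215], 'qd': [-0.0, 0.001, 0.0, -0.001, 0.0, 0.0, 0.0], 'effort': [-0.001, -53.96, -1.267, -15.854, 0.009, 0.009, -0.0], 'tool_pos': [0.253, 0.571, 0.23], 'tcp_rot': [0.207, 0.978, -0.001, -0.0], 'force': [-0.172, 0.387, -0.671], 'ft_torque': [-0.026, -0.005, 0.01], 'finger_force': 0.0, 'opening': 1.001}
top 57.75307947588485 321.56520634336374 199.32702181772407 [[-0.002, -1.0, -0.012, -0.007], [-0.989, 0.004, -0.147, 0.526], [0.147, 0.011, -0.989, 0.798], [0.0, 0.0, 0.0, 1.0]]
side 42.51910422088366 323.5645666469661 197.25979083360832 [[0.887, -0.461, -0.017, -0.446], [-0.31, -0.568, -0.763, 0.181], [0.342, 0.682, -0.647, 0.858], [0.0, 0.0, 0.0, 1.0]]
```

View pics/top0.png

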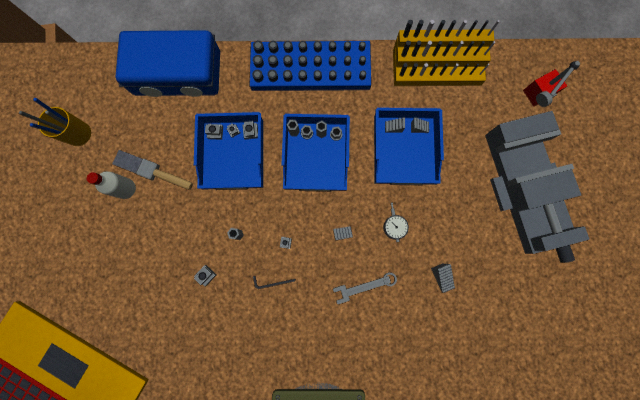

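View pics/side0.png

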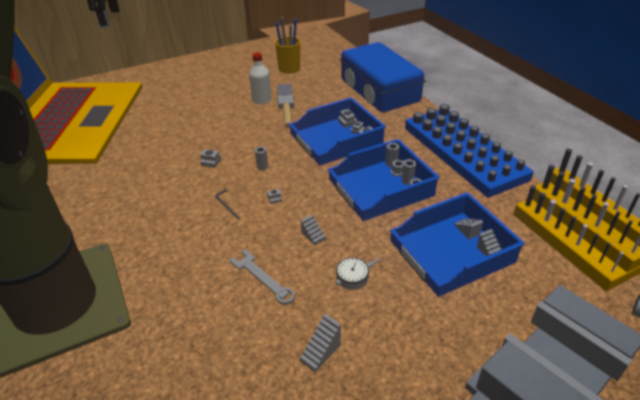

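Top view: tnut_large (204,276), nut_long (234,233), tnut_small (285,242), step_small (343,233), gauge (396,227) and step_large (445,278). The T-nut bin is on the left, hex in the middle and step on the right. The side view shows the same layout.

```bash
cat > h.py <<'E'
import numpy as np,cv2,pickle
def ray(f,u,v,z):
    """pixel -> world point on plane z"""
    V=np.array(f["view"]);F=f["image"].shape[0]/2/np.tan(np.radians(f["fovy"]/2))
    d=V[:3,:3].T@np.array([(u-f["cx"])/F,(v-f["cy"])/F,1.]);c=-V[:3,:3].T@V[:3,3]
    return c+d*(z-c[2])/d[2]
def proj(f,p):
    V=np.array(f["view"]);F=f["image"].shape[0]/2/np.tan(np.radians(f["fovy"]/2))
    q=V[:3,:3]@np.asarray(p)+V[:3,3];return np.array([f["cx"]+F*q[0]/q[2],f["cy"]+F*q[1]/q[2]])
def steel(f):
    hsv=cv2.cvtColor(f["image"],cv2.COLOR_RGB2HSV)
    return ((hsv[:,:,1]<75)).astype(np.uint8)*255
E
python3 - <<'E'
from h import *
T=pickle.load(open("top0.pkl","rb"));S=pickle.load(open("side0.pkl","rb"))
for n,f,(x0,y0,x1,y1) in(("top",T,(180,200,470,300)),("side",S,(190,140,360,375))):
    m=steel(f);cs,_=cv2.findContours(m[y0:y1,x0:x1],cv2.RETR_EXTERNAL,cv2.CHAIN_APPROX_NONE,offset=(x0,y0))
    for c in cs:
        if cv2.contourArea(c)<30: continue
        r=cv2.minAreaRect(c);M=cv2.moments(c)
        print(n,"cen",round(M["m10"]/M["m00"],1),round(M["m01"]/M["m00"],1),"area",cv2.contourArea(c),"rect",np.round(cv2.boxPoints(r),1).tolist())
# bins: blue mask
    hsv=cv2.cvtColor(f["image"],cv2.COLOR_RGB2HSV);b=cv2.inRange(hsv,(105,150,40),(130,255,255))
    for c in cv2.findContours(b,cv2.RETR_EXTERNAL,cv2.CHAIN_APPROX_NONE)[0]:
        if 3000<cv2.contourArea(c): print(n,"blue",cv2.approxPolyDP(c,4,True)[:,0].tolist())
def crop(f,n,x0,y0,x1,y1,k):
    return cv2.resize(f["image"][y0:y1,x0:x1,::-1],None,fx=k,fy=k,interpolation=cv2.INTER_CUBIC)
P=[("a",185,258,225,298),("b",215,215,255,255),("c",265,222,305,262),("d",323,213,363,253),("e",376,200,416,240),("f",425,258,465,298)]
g=[crop(T,*p,6.5) for p in P]
cv2.imwrite("pics/crops.png",np.vstack([np.hstack(g[:3]),np.hstack(g[3:])]))
E
```

```text
top cen 269.8 283.3 area 56.5 rect [[252.1999969482422, 287.6000061035156], [253.10000610351562, 275.8999938964844], [294.1000061035156, 279.0], [293.20001220703125, 290.70001220703125]]
top cen 367.4 285.4 area 479.5 rect [[332.3999938964844, 287.79998779296875], [394.20001220703125, 270.5], [398.29998779296875, 285.20001220703125], [336.5, 302.5]]
top cen 204.3 275.3 area 249.5 rect [[192.5, 276.5], [205.0, 264.0], [216.0, 275.0], [203.5, 287.5]]
top cen 443.9 276.6 area 408.5 rect [[431.0, 268.0], [448.5, 260.5], [459.20001220703125, 285.3999938964844], [441.70001220703125, 292.8999938964844]]
top cen 285.3 242.3 area 95.5 rect [[279.20001220703125, 246.6999969482422], [281.0, 236.1999969482422], [291.3999938964844, 237.89999389648438], [289.6000061035156, 248.39999389648438]]
top cen 234.7 233.5 area 121.0 rect [[226.39999389648438, 237.6999969482422], [227.5, 227.3000030517578], [242.6999969482422, 228.89999389648438], [241.6999969482422, 239.3000030517578]]
top cen 342.4 232.8 area 173.5 rect [[332.70001220703125, 228.5], [349.79998779296875, 225.0], [352.1000061035156, 236.600
[... 2210 characters left out ...]
], [522, 244]]
side blue [[407, 120], [411, 131], [488, 195], [527, 180], [532, 172], [525, 166], [518, 170], [513, 157], [504, 160], [502, 149], [493, 152], [491, 141], [482, 144], [479, 133], [473, 137], [475, 147], [469, 149], [469, 126], [464, 139], [456, 139], [458, 119], [451, 143], [444, 145], [448, 114], [439, 138], [422, 123]]
side blue [[290, 124], [321, 161], [347, 157], [329, 170], [366, 217], [433, 193], [437, 176], [398, 140], [393, 141], [401, 146], [400, 157], [417, 161], [415, 177], [422, 180], [406, 185], [390, 173], [384, 161], [387, 143], [381, 141], [384, 126], [352, 99], [309, 111], [321, 110], [312, 125], [298, 129]]
side blue [[427, 0], [428, 7], [639, 119], [639, 0]]
```

View pics/crops.png

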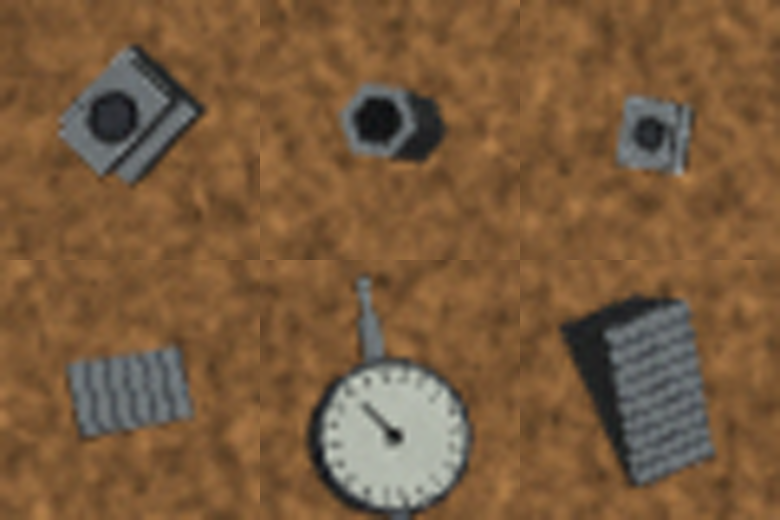

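Crops: the T-nut axes, the hexagon's flats and the stair directions are clear. step_large's tall end points away from the robot. I'll get the side crops before turning pixels into points.

```bash
python3 - <<'E'
from h import *
S=pickle.load(open("side0.pkl","rb"))
P=[(190,138),(242,138),(255,176),(290,210),(330,245),(298,318)]
g=[cv2.resize(S["image"][y:y+ (60 if i==5 else 40),x:x+(60 if i==5 else 40),::-1],(260,260),interpolation=cv2.INTER_CUBIC) for i,(x,y) in enumerate(P)]
cv2.imwrite("pics/crops2.png",np.vstack([np.hstack(g[:3]),np.hstack(g[3:])]))
T=pickle.load(open("top0.pkl","rb"))
def pt(c,off,o,z,k=6.5): 
    u=o[0]+(c[0]-off[0]+.5)/k-.5;v=o[1]+(c[1]-off[1]+.5)/k-.5;return ray(T,u,v,z)
def show(n,L,off,o):
    Q=[pt(c[:2],off,o,c[2]) for c in L];print(n,[np.round(q[:2]*1000,1).tolist() for q in Q],"edges",[round(1000*np.linalg.norm(Q[i-1]-Q[i])) for i in range(len(Q))],"dir deg",[round(np.degrees(np.arctan2(*(Q[i]-Q[i-1])[1::-1])),1) for i in range(len(Q))],"mid",np.round(1000*np.mean(Q,0),1).tolist())
show("tnL neck top",[(58,130,.028),(133,48,.028),(175,98,.028),(105,177,.028)],(0,0),(185,258))
show("tnS neck top",[(616,167,.02),(626,95,.02),(680,103,.02),(672,174,.02)],(520,0),(265,222))
show("nut top",[(340,118,.048),(364,85,.048),(403,90,.048),(418,125,.048),(397,158,.048),(354,153,.048)],(260,0),(215,215))
show("stS",[(70,365,.009),(180,347,.034),(192,415,.034),(82,437,.009)],(0,260),(323,213))
show("stS rev",[(70,365,.034),(180,347,.009),(192,415,.009),(82,437,.034)],(0,260),(323,213))
show("stL",[(605,335,.054),(688,300,.054),(715,455,.01),(639,487,.01)],(520,260),(425,258))
show("stL base",[(563,330,0),(634,486,0)],(520,260),(425,258))
show("dial",[(393,437,.022)],(260,260),(376,200))
for n,L in(("hexbin",[(285,114,.05),(283,187,0),(346,189,0),(349,117,.05)]),("tbin",[(260,113,.05),(195,115,.05),(198,187,0),(262,186,0)]),("stepbin",[(377,108,.05),(375,182,0),(439,182,0),(441,110,.05)])):
    Q=[ray(T,*c) for c in L];print(n,[np.round(q[:2]*1000).tolist() for q in Q],"edges",[round(1000*np.linalg.norm((Q[i-1]-Q[i])[:2])) for i in range(4)],"mid",np.round(1000*np.mean(Q,0)).tolist())
E
```

```text
tnL neck top [[349.0, 282.8], [377.2, 257.7], [360.0, 242.2], [333.0, 265.5]] edges [24, 38, 23, 36] dir deg [np.float64(47.0), np.float64(-41.6), np.float64(-138.0), np.float64(139.2)] mid [354.8, 262.1, 28.0]
tnS neck top [[417.0, 89.3], [442.6, 86.1], [439.7, 66.7], [414.5, 69.3]] edges [20, 26, 20, 25] dir deg [np.float64(82.8), np.float64(-7.1), np.float64(-98.5), np.float64(174.2)] mid [428.5, 77.9, 20.0]
nut top [[449.4, 204.9], [460.8, 196.9], [459.1, 183.3], [446.9, 177.6], [435.5, 184.6], [437.3, 199.6]] edges [13, 14, 14, 13, 13, 15] dir deg [np.float64(23.7), np.float64(-34.9), np.float64(-97.4), np.float64(-155.2), np.float64(148.6), np.float64(83.3)] mid [448.2, 191.1, 48.0]
stS [[460.3, -36.3], [464.9, -74.6], [441.0, -78.5], [434.3, -40.5]] edges [26, 46, 24, 46] dir deg [np.float64(9.1), np.float64(-83.2), np.float64(-170.8), np.float64(99.9)] mid [450.1, -57.5, 21.5]
stS rev [[458.6, -35.8], [466.7, -76.3], [442.1, -80.3], [433.4, -39.8]] edges [26, 48, 25, 48] dir deg [np.float64(9.1), np.float64(-78.7), np.float64(-170.8), np.float64(102.2)] mid [450.2, -58.1, 21.5]
stL [[368.1, -263.5], [379.7, -292.1], [324.5, -313.4], [313.5, -286.1]] edges [74, 31, 74, 29] dir deg [np.float64(22.5), np.float64(-67.9), np.float64(-158.8), np.float64(111.9)] mid [346.4, -288.8, 32.0]
stL base [[367.6, -264.8], [312.8, -287.5]] edges [59, 59] dir deg [np.float64(22.5), np.float64(-157.5)] mid [340.2, -276.2, 0.0]
dial [[463.5, -181.6]] edges [0] dir deg [np.float64(0.0)] mid [463.5, -181.6, 22.0]
hexbin [[729.0, 77.0], [563.0, 85.0], [557.0, -68.0], [720.0, -74.0]] edges [151, 166, 153, 163] mid [642.0, 5.0, 25.0]
tbin [[732.0, 136.0], [728.0, 290.0], [564.0, 293.0], [565.0, 136.0]] edges [166, 154, 164, 156] mid [647.0, 214.0, 25.0]
stepbin [[742.0, -140.0], [574.0, -138.0], [573.0, -293.0], [736.0, -291.0]] edges [150, 168, 155, 163] mid [656.0, -216.0, 25.0]
```

View pics/crops2.png

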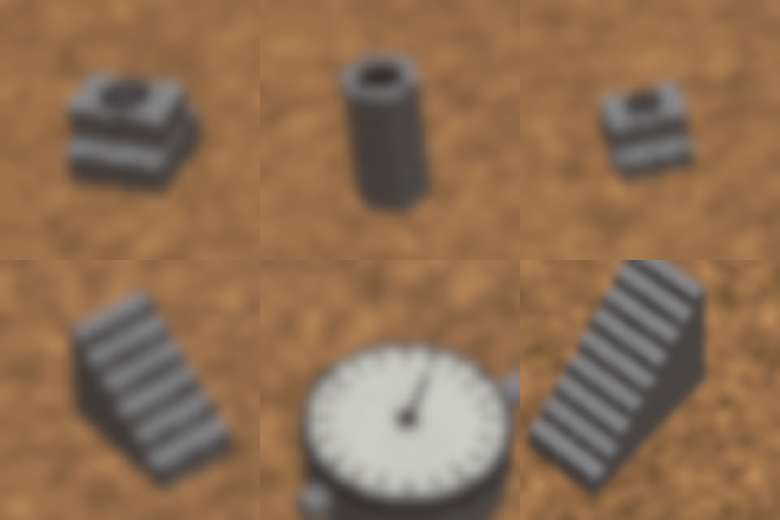

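The side view shows step_small's tall end towards +y. All measured sizes match those given: step_large 59 by 30 mm, hexagon sides about 14 mm and T-nut ends 25 and 36 mm apart. I'll start with nut_long.

```bash
cat > go.py <<'E'
import sys,numpy as np
from workcell import env
from scipy.spatial.transform import Rotation as R
s=env.get_state();p=np.array(s["tool_pos"]);M=R.from_quat(s["tcp_rot"]).as_matrix()
yaw=np.degrees(np.arctan2(M[1,1],M[0,1]))
print("t",round(s["clock"],2),"p",np.round(p*1e3,1),"yaw",round(yaw,1),"tilt",np.round(M[:2,2],3),"open mm",round(s["opening"]*85.4,1),"grip",round(s["finger_force"],1),"q7",round(s["qpos"][6],2))
if len(sys.argv)>1:
    x,y,z,yt=map(float,sys.argv[1:5]);d=(yt-yaw+90)%180-90;c=np.radians(yaw+d)
    D=np.array([x,y,z])/1e3-p
    print("turn rz",round(-d/4,2),"then shift units x,y,z:",np.round([D@[-np.sin(c),np.cos(c),0]/.03,D@[np.cos(c),np.sin(c),0]/.03,-D[2]/.03],2))
E
python3 go.py 448 191 130 54.7
```

```text
t 0.1 p [253.4 570.7 230.6] yaw 66.1 tilt [-0.001 -0.002] open mm 85.1 grip 0.0 q7 -0.22
turn rz 2.84 then shift units x,y,z: [-12.61  -6.58   3.35]
```

```bash
python3 -m handwheel '[[0,0,0.4,0,0,0.95],[0,0,0.4,0,0,0.95],[0,0,0.4,0,0,0.95],[-0.97,-0.506,0.165,0,0,0],[-0.97,-0.506,0.165,0,0,0],[-0.97,-0.506,0.165,0,0,0],[-0.97,-0.506,0.165,0,0,0],[-0.97,-0.506,0.165,0,0,0],[-0.97,-0.506,0.165,0,0,0],[-0.97,-0.506,0.165,0,0,0],[-0.97,-0.506,0.165,0,0,0],[-0.97,-0.506,0.165,0,0,0],[-0.97,-0.506,0.165,0,0,0],[-0.97,-0.506,0.165,0,0,0],[-0.97,-0.506,0.165,0,0,0],[-0.97,-0.506,0.165,0,0,0],[0,0,0,0,0,0]]' 60 60; python3 go.py 448 191 10 54.7
```

```text
clock: 2.22
tool_pos: [0.4488, 0.1881, 0.1303]
tcp_rot: [0.306, 0.952, -0.001, 0.0]
force: [0.5, 0.0, -0.3]
opening: 0.702
finger_force: 0.0
t 2.23 p [448.8 188.1 130.3] yaw 54.3 tilt [-0.001 -0.003] open mm 59.9 grip 0.0 q7 0.17
turn rz -0.09 then shift units x,y,z: [0.08 0.06 4.01]
```

Accurate, so I'll descend, grip and lift.

```bash
python3 -m handwheel '[[0.08,0.06,1,0,0,0],[0,0,1,0,0,0],[0,0,1,0,0,0],[0,0,0.6,0,0,0],[0,0,0.4,0,0,0],[0,0,0,0,0,0]]'; python3 -m handwheel '[[0,0,0,0,0,0],[0,0,0,0,0,0],[0,0,0,0,0,0],[0,0,0,0,0,0],[0,0,0,0,0,0]]' 0 60; python3 go.py
```

```text
clock: 2.98
tool_pos: [0.4466, 0.1949, 0.0104]
tcp_rot: [0.303, 0.953, -0.0, -0.0]
force: [-0.2, 0.3, -0.0]
opening: 0.704
finger_force: 0.0
clock: 3.6
tool_pos: [0.4475, 0.1945, 0.0118]
tcp_rot: [0.304, 0.953, 0.001, 0.0]
force: [-0.8, -0.2, 6.9]
opening: 0.27
finger_force: 58.9
t 3.6 p [447.5 194.5  11.8] yaw 54.7 tilt [0.001 0.001] open mm 23.1 grip 58.9 q7 0.1
```

```bash
python3 -m handwheel '[[0,0,-0.5,0,0,0],[0,0,-1,0,0,0],[0,0,-1,0,0,0],[0,0,-1,0,0,0],[0,0,-0.5,0,0,0],[0,0,0,0,0,0]]'; python3 go.py 619 6 100 54.7
```

```text
clock: 4.35
tool_pos: [0.4478, 0.1945, 0.1325]
tcp_rot: [0.304, 0.953, 0.001, 0.001]
force: [0.0, 0.3, -0.8]
opening: 0.274
finger_force: 58.8
t 4.35 p [447.8 194.5 132.5] yaw 54.6 tilt [0.003 0.001] open mm 23.4 grip 58.8 q7 0.15
turn rz -0.02 then shift units x,y,z: [-8.29 -1.83  1.08]
```

```bash
python3 -m handwheel '[[-0.5,-0.11,0,0,0,0],[-0.97,-0.21,0,0,0,0],[-0.97,-0.21,0,0,0,0],[-0.97,-0.21,0,0,0,0],[-0.97,-0.21,0,0,0,0],[-0.97,-0.21,0,0,0,0],[-0.97,-0.21,0,0,0,0],[-0.97,-0.21,0.5,0,0,0],[-0.6,-0.15,0.5,0,0,0],[-0.4,-0.1,0.2,0,0,0],[0,0,0.9,0,0,0],[0,0,0.9,0,0,0],[0,0,0.5,0,0,0],[0,0,0,0,0,0]]'; python3 go.py 619 6 16 54.7
```

```text
clock: 6.1
tool_pos: [0.6173, 0.0061, 0.025]
tcp_rot: [0.303, 0.953, -0.0, -0.001]
force: [0.6, -0.2, -1.2]
opening: 0.272
finger_force: 58.8
t 6.1 p [617.3   6.1  25. ] yaw 54.7 tilt [-0.002  0.   ] open mm 23.2 grip 58.8 q7 0.52
turn rz 0.0 then shift units x,y,z: [-0.05  0.03  0.3 ]
```

```bash
python3 -m handwheel '[[0,0,0.15,0,0,0],[0,0,0.08,0,0,0],[0,0,0.05,0,0,0],[0,0,0,0,0,0]]'; python3 go.py
```

```text
clock: 6.6
tool_pos: [0.6183, 0.0057, 0.0177]
tcp_rot: [0.304, 0.953, 0.0, 0.0]
force: [0.0, -0.4, -1.5]
opening: 0.274
finger_force: 58.8
t 6.6 p [618.3   5.7  17.7] yaw 54.7 tilt [0. 0.] open mm 23.4 grip 58.8 q7 0.52
```

```bash
python3 -m handwheel '[[0,0,0.04,0,0,0],[0,0,0.03,0,0,0],[0,0,0,0,0,0]]'; python3 go.py
```

```text
clock: 6.98
tool_pos: [0.6184, 0.0057, 0.0159]
tcp_rot: [0.304, 0.953, 0.0, 0.0]
force: [-1.1, 0.0, 3.6]
opening: 0.275
finger_force: 59.4
t 6.97 p [618.4   5.7  15.9] yaw 54.7 tilt [ 0. -0.] open mm 23.5 grip 59.4 q7 0.52
```

Contact at the expected height, so I'll release, retreat and go to step_small.

```bash
python3 -m handwheel '[[0,0,0,0,0,0],[0,0,0,0,0,0],[0,0,-0.4,0,0,0],[0,0,-1,0,0,0],[0,0,-1,0,0,0],[0,0,-1,0,0,0],[0,0,-0.4,0,0,0.95],[0,0,0,0,0,0.95],[0,0,0,0,0,0.95],[0,0,0,0,0,0.95],[0,0,0,0,0,0.95],[0,0,0,0,0,0.95],[0,0,0,0,0,0.95],[0,0,0,0,0,0.95],[0,0,0,0,0,0.95],[0,0,0,0,0,0.95],[0,0,0,0,0,0.95],[0,0,0,0,0,0.95]]' 50; python3 go.py 449.8 -52 80 9.5
```

```text
clock: 9.22
tool_pos: [0.6184, 0.0059, 0.1302]
tcp_rot: [0.65, 0.76, 0.0, 0.0]
force: [0.5, 0.4, -0.5]
opening: 0.587
finger_force: 0.0
t 9.22 p [618.4   5.9 130.2] yaw 8.9 tilt [0.001 0.001] open mm 50.1 grip 0.0 q7 -0.0
turn rz -0.14 then shift units x,y,z: [-0.98 -5.86  1.67]
```

```bash
python3 -m handwheel '[[-0.1,-0.6,0,0,0,-0.14],[-0.16,-0.95,0,0,0,0],[-0.16,-0.95,0.1,0,0,0],[-0.16,-0.95,0.4,0,0,0],[-0.16,-0.95,0.4,0,0,0],[-0.16,-0.9,0.4,0,0,0],[-0.1,-0.56,0.37,0,0,0],[0,0,0,0,0,0]]'; python3 go.py 449.8 -52 4 9.5
```

```text
clock: 10.22
tool_pos: [0.4486, -0.0535, 0.0794]
tcp_rot: [0.646, 0.764, -0.001, -0.001]
force: [-0.2, 0.6, -0.5]
opening: 0.589
finger_force: 0.0
t 10.22 p [448.6 -53.5  79.4] yaw 9.6 tilt [-0.002 -0.   ] open mm 50.3 grip 0.0 q7 0.03
turn rz 0.02 then shift units x,y,z: [0.04 0.05 2.51]
```

```bash
python3 -m handwheel '[[0.04,0.05,0.8,0,0,0],[0,0,0.8,0,0,0],[0,0,0.5,0,0,0],[0,0,0.4,0,0,0],[0,0,0,0,0,0]]'; python3 -m handwheel '[[0,0,0,0,0,0],[0,0,0,0,0,0],[0,0,0,0,0,0],[0,0,0,0,0,0],[0,0,0,0,0,0]]' 0 70; python3 go.py;  python3 -m handwheel '[[0,0,-0.2,0,0,0],[0,0,-0.8,0,0,0],[0,0,-1,0,0,0],[0,0,-1,0,0,0],[0,0,-1,0,0,0],[0,0,0,0,0,0]]'; python3 go.py 633 -176 100 9.5
```

```text
clock: 10.85
tool_pos: [0.4577, -0.0517, 0.008]
tcp_rot: [0.645, 0.764, -0.001, -0.003]
force: [-0.5, 0.5, 0.0]
opening: 0.586
finger_force: 0.0
clock: 11.48
tool_pos: [0.4557, -0.0523, 0.0089]
tcp_rot: [0.645, 0.764, -0.002, -0.003]
force: [-1.2, -0.1, 5.5]
opening: 0.288
finger_force: 69.3
t 11.47 p [455.7 -52.3   8.9] yaw 9.6 tilt [-0.008  0.001] open mm 24.6 grip 69.3 q7 -0.31
clock: 12.22
tool_pos: [0.4581, -0.0524, 0.13]
tcp_rot: [0.646, 0.764, -0.001, -0.002]
force: [-0.1, -0.2, -1.1]
opening: 0.286
finger_force: 69.1
t 12.22 p [458.1 -52.4 130. ] yaw 9.6 tilt [-0.004  0.002] open mm 24.4 grip 69.1 q7 -0.26
turn rz 0.02 then shift units x,y,z: [-5.03  5.07  1.  ]
```

step_small is held. Near the robot the arm drifted 8 mm outward during the descent, so I'll check joint limits after the placing.

```bash
python3 -m handwheel '[[-0.4,0.4,0,0,0,0],[-0.7,0.7,0,0,0,0],[-0.7,0.7,0,0,0,0],[-0.7,0.7,0,0,0,0],[-0.7,0.7,0,0,0,0],[-0.7,0.7,0,0,0,0],[-0.6,0.7,0.5,0,0,0],[-0.4,0.3,0.5,0,0,0],[0,0,1,0,0,0],[0,0,1,0,0,0],[0,0,0.5,0,0,0],[0,0,0,0,0,0]]'; python3 go.py 632 -169 13 9.5; python3 -c "
from workcell import env;print(env.get_state()['qpos'])"
```

```text
clock: 13.72
tool_pos: [0.6239, -0.1721, 0.0199]
tcp_rot: [0.645, 0.764, -0.003, -0.005]
force: [-0.0, -0.6, -1.1]
opening: 0.281
finger_force: 69.0
t 13.72 p [ 623.9 -172.1   19.9] yaw 9.7 tilt [-0.012  0.002] open mm 24.0 grip 69.0 q7 -0.01
turn rz 0.04 then shift units x,y,z: [0.06 0.28 0.23]
[ 0.35356857  1.01353513 -0.29519303  1.59804988  0.44671443  0.61015946
 -0.01454367]
```

```bash
python3 -m handwheel '[[0.06,0.2,0,0,0,0],[0,0,0.13,0,0,0],[0,0,0.06,0,0,0],[0,0,0,0,0,0]]'; python3 go.py 632 -169 13 9.5
```

```text
clock: 14.22
tool_pos: [0.6307, -0.17, 0.0157]
tcp_rot: [0.645, 0.764, -0.003, -0.004]
force: [-1.3, -0.7, -1.5]
opening: 0.283
finger_force: 69.0
t 14.22 p [ 630.7 -170.    15.7] yaw 9.6 tilt [-0.009  0.001] open mm 24.2 grip 69.0 q7 -0.02
turn rz 0.03 then shift units x,y,z: [0.02 0.05 0.09]
```

```bash
python3 -m handwheel '[[0,0,0.06,0,0,0],[0,0,0.03,0,0,0],[0,0,0,0,0,0]]'; python3 go.py
```

```text
clock: 14.6
tool_pos: [0.6308, -0.1698, 0.0131]
tcp_rot: [0.645, 0.764, -0.002, -0.004]
force: [-0.3, -0.5, 0.6]
opening: 0.281
finger_force: 69.1
t 14.6 p [ 630.8 -169.8   13.1] yaw 9.6 tilt [-0.009  0.001] open mm 24.0 grip 69.1 q7 -0.02
```

```bash
python3 -m handwheel '[[0,0,0.02,0,0,0],[0,0,0,0,0,0]]'; python3 -m handwheel '[[0,0,0,0,0,0],[0,0,0,0,0,0],[0,0,-0.4,0,0,0],[0,0,-1,0,0,0],[0,0,-1,0,0,0],[0,0,-1,0,0,0.5],[0,0,-0.4,0,0,0.9],[0,0,0,0,0,0.9],[0,0,0,0,0,0.9],[0,0,0,0,0,0.8],[0,0,0,0,0,0]]' 46; python3 go.py 428.5 78.5 70 -6.5
```

```text
clock: 14.85
tool_pos: [0.6308, -0.1698, 0.013]
tcp_rot: [0.645, 0.764, -0.003, -0.004]
force: [-2.1, -0.1, 4.7]
opening: 0.286
finger_force: 69.9
clock: 16.23
tool_pos: [0.6321, -0.1698, 0.1271]
tcp_rot: [0.745, 0.667, -0.003, -0.003]
force: [-0.2, 0.2, -1.0]
opening: 0.536
finger_force: 0.0
t 16.23 p [ 632.1 -169.8  127.1] yaw -6.3 tilt [-0.008  0.001] open mm 45.8 grip 0.0 q7 -0.18
turn rz 0.04 then shift units x,y,z: [ 7.45 -7.68  1.9 ]
```

```bash
python3 -m handwheel '[[0.4,-0.4,0,0,0,0],[0.9,-0.93,0,0,0,0],[0.9,-0.93,0,0,0,0],[0.9,-0.93,0,0,0,0],[0.9,-0.93,0,0,0,0],[0.9,-0.93,0.3,0,0,0],[0.9,-0.93,0.4,0,0,0],[0.9,-0.93,0.4,0,0,0],[0.75,-0.77,0.4,0,0,0],[0,0,0.4,0,0,0],[0,0,0,0,0,0],[0,0,0,0,0,0]]'; python3 go.py 428.5 78.5 2 -6.5; python3 -c "
from workcell import env;print(env.get_state()['qpos'])"
```

```text
clock: 17.73
tool_pos: [0.4283, 0.077, 0.0717]
tcp_rot: [0.746, 0.666, -0.002, -0.003]
force: [-0.0, 0.7, 0.6]
opening: 0.543
finger_force: 0.0
t 17.73 p [428.3  77.   71.7] yaw -6.5 tilt [-0.007  0.001] open mm 46.3 grip 0.0 q7 -0.72
turn rz 0.01 then shift units x,y,z: [0.05 0.   2.32]
[-0.24271416  0.77761639 -0.06286236  2.24666519  0.31781689  0.13171071
 -0.71596256]
```

```bash
python3 -m handwheel '[[0.05,0,0.5,0,0,0],[0,0,0.5,0,0,0],[0,0,0.5,0,0,0],[0,0,0,0,0,0]]'; python3 go.py 428.5 78.5 2 -6.5; python3 -c "
from workcell import env;print(env.get_state()['qpos'])"
```

```text
clock: 18.23
tool_pos: [0.4305, 0.0791, 0.0301]
tcp_rot: [0.745, 0.667, -0.005, -0.004]
force: [-0.3, 0.4, 0.3]
opening: 0.538
finger_force: 0.0
t 18.23 p [430.5  79.1  30.1] yaw -6.4 tilt [-0.013  0.   ] open mm 46.0 grip 0.0 q7 -1.01
turn rz 0.03 then shift units x,y,z: [-0.03 -0.06  0.94]
[-0.26087229  0.87295282 -0.03797187  2.24522248  0.6098804   0.04422233
 -1.00644109]
```

```bash
python3 -m handwheel '[[0,-0.06,0.4,0,0,0],[0,0,0.4,0,0,0],[0,0,0.1,0,0,0],[0,0,0,0,0,0],[0,0,0,0,0,0]]'; python3 go.py 428.5 78.5 2 -6.5; python3 -c "
from workcell import env;print(env.get_state()['qpos'])"
```

```text
clock: 18.85
tool_pos: [0.4312, 0.0797, 0.0128]
tcp_rot: [0.746, 0.666, -0.008, -0.005]
force: [0.5, -0.6, -0.5]
opening: 0.539
finger_force: 0.0
t 18.85 p [431.2  79.7  12.8] yaw -6.4 tilt [-0.018 -0.002] open mm 46.1 grip 0.0 q7 -1.72
turn rz 0.02 then shift units x,y,z: [-0.05 -0.08  0.36]
[-0.24910609  0.91174968 -0.05850368  2.23799513  1.32378607  0.04458104
 -1.72135371]
```

j6 is at its lower limit and j5 is swinging round to let the wrist bend the other way. I'll keep pressing down in small steps.

```bash
python3 -m handwheel '[[-0.05,-0.1,0.15,0,0,0],[0,0,0.1,0,0,0],[0,0,0.1,0,0,0],[0,0,0,0,0,0],[0,0,0,0,0,0]]'; python3 go.py 428.5 78.5 2 -6.5; python3 -c "
from workcell import env;print(env.get_state()['qpos'])"
```

```text
clock: 19.48
tool_pos: [0.4288, 0.0788, 0.0037]
tcp_rot: [0.745, 0.667, -0.008, -0.005]
force: [0.0, -0.0, 0.1]
opening: 0.536
finger_force: 0.0
t 19.48 p [428.8  78.8   3.7] yaw -6.4 tilt [-0.019 -0.003] open mm 45.8 grip 0.0 q7 -2.04
turn rz 0.03 then shift units x,y,z: [-0.01 -0.01  0.06]
[-0.19663537  0.93252517 -0.14375618  2.24118046  1.64005979  0.11337568
 -2.0367116 ]
```

```bash
python3 -m handwheel '[[0,0,0.05,-0.2,0,0],[0,0,0,0,0,0]]'; python3 go.py; python3 -m handwheel '[[0,0,0,0,0,0],[0,0,0,0,0,0],[0,0,0,0,0,0],[0,0,0,0,0,0],[0,0,0,0,0,0]]' 0 60; python3 go.py;  python3 -m handwheel '[[0,0,-0.2,0,0,0],[0,0,-0.8,0,0,0],[0,0,-1,0,0,0],[0,0,-1,0,0,0],[0,0,-1,0,0,0],[0,0,0,0,0,0]]'; python3 go.py 624 249 100 -6.5; python3 -c "
from workcell import env;print(env.get_state()['qpos'])"
```

```text
clock: 19.73
tool_pos: [0.4284, 0.0789, 0.0021]
tcp_rot: [0.745, 0.667, -0.004, -0.001]
force: [-0.9, 0.7, -0.2]
opening: 0.537
finger_force: 0.0
t 19.73 p [428.4  78.9   2.1] yaw -6.4 tilt [-0.006 -0.004] open mm 45.8 grip 0.0 q7 -2.12
clock: 20.35
tool_pos: [0.4289, 0.0789, 0.0024]
tcp_rot: [0.745, 0.667, -0.003, 0.0]
force: [0.4, -0.3, 5.2]
opening: 0.272
finger_force: 59.0
t 20.35 p [428.9  78.9   2.4] yaw -6.3 tilt [-0.005 -0.005] open mm 23.3 grip 59.0 q7 -2.12
clock: 21.1
tool_pos: [0.4311, 0.0786, 0.1094]
tcp_rot: [0.746, 0.666, -0.003, 0.003]
force: [0.6, 0.2, -0.3]
opening: 0.276
finger_force: 58.6
t 21.1 p [431.1  78.6 109.4] yaw -6.4 tilt [-0.001 -0.008] open mm 23.6 grip 58.6 q7 -1.33
turn rz 0.02 then shift units x,y,z: [6.37 5.74 0.31]
[ 0.01163713  0.72759616 -0.48472297  2.21026914  0.90106858  0.41580064
 -1.33370045]
```

```bash
python3 -m handwheel '[[0.4,0.36,0,0,0,0],[0.9,0.81,0,0,0,0],[0.9,0.81,0,0,0,0],[0.9,0.81,0,0,0,0],[0.9,0.81,0,0,0,0],[0.9,0.81,0,0,0,0],[0.9,0.81,0,0,0,0],[0.57,0.42,0.4,0,0,0],[0,0,0.9,0,0,0],[0,0,0.9,0,0,0],[0,0,0.6,0,0,0],[0,0,0.2,0,0,0],[0,0,0,0,0,0]]'; python3 go.py 624 249 6.4 -6.5
```

```text
clock: 22.72
tool_pos: [0.6189, 0.2485, 0.0152]
tcp_rot: [0.745, 0.667, -0.005, 0.002]
force: [-0.4, 1.0, -0.0]
opening: 0.277
finger_force: 58.6
t 22.73 p [618.9 248.5  15.2] yaw -6.4 tilt [-0.004 -0.01 ] open mm 23.7 grip 58.6 q7 -1.17
turn rz 0.04 then shift units x,y,z: [0.03 0.17 0.29]
```

```bash
python3 -m handwheel '[[0,0,0.12,0,0,0],[0,0,0.08,0,0,0],[0,0,0.05,0,0,0],[0,0,0.03,0,0,0],[0,0,0,0,0,0]]'; python3 go.py
```

```text
clock: 23.35
tool_pos: [0.6188, 0.2483, 0.0069]
tcp_rot: [0.745, 0.667, -0.005, 0.002]
force: [-0.2, 0.7, -1.3]
opening: 0.273
finger_force: 58.6
t 23.35 p [618.8 248.3   6.9] yaw -6.4 tilt [-0.004 -0.01 ] open mm 23.3 grip 58.6 q7 -1.17
```

```bash
python3 -m handwheel '[[0,0,0.03,0,0,0],[0,0,0.02,0,0,0],[0,0,0,0,0,0]]'; python3 go.py
```

```text
clock: 23.72
tool_pos: [0.619, 0.2483, 0.0065]
tcp_rot: [0.745, 0.667, -0.005, 0.002]
force: [-2.3, -1.7, 5.1]
opening: 0.277
finger_force: 59.5
t 23.73 p [619.  248.3   6.5] yaw -6.4 tilt [-0.004 -0.01 ] open mm 23.7 grip 59.5 q7 -1.17
```

Contact. Next is tnut_large at yaw 139°, because the other grasp direction would run joint 7 into its limit.

```bash
python3 -m handwheel '[[0,0,0,0,0,0],[0,0,0,0,0,0],[0,0,-0.4,0,0,0],[0,0,-1,0,0,0],[0,0,-1,0,0,-0.9],[0,0,-1,0,0,-1],[0,0,-0.6,0,0,-1],[0,0,0,0,0,-1],[0,0,0,0,0,-1],[0,0,0,0,0,-1],[0,0,0,0,0,-1],[0,0,0,0,0,-1],[0,0,0,0,0,-1],[0,0,0,0,0,-1],[0,0,0,0,0,-1],[0,0,0,0,0,-1],[0,0,0,0,0,-1],[0,0,0,0,0,-1],[0,0,0,0,0,-1],[0,0,0,0,0,-1]]' 45; python3 -m handwheel '[[0,0,0,0,0,-1],[0,0,0,0,0,-1],[0,0,0,0,0,-1],[0,0,0,0,0,-1],[0,0,0,0,0,-1],[0,0,0,0,0,-1],[0,0,0,0,0,-1],[0,0,0,0,0,-1],[0,0,0,0,0,-1],[0,0,0,0,0,-1],[0,0,0,0,0,-1],[0,0,0,0,0,-1],[0,0,0,0,0,-1],[0,0,0,0,0,-1],[0,0,0,0,0,-1],[0,0,0,0,0,-1],[0,0,0,0,0,-1],[0,0,0,0,0,-1],[0,0,0,0,0,-1]]' 58; python3 go.py 354 263.5 80 139.3
```

```text
clock: 26.22
tool_pos: [0.6196, 0.2494, 0.1262]
tcp_rot: [0.281, 0.96, -0.005, -0.0]
force: [-0.1, 1.1, 0.4]
opening: 0.527
finger_force: 0.0
clock: 28.6
tool_pos: [0.6197, 0.2492, 0.1262]
tcp_rot: [-0.369, 0.929, -0.004, -0.004]
force: [0.5, 0.3, -0.4]
opening: 0.681
finger_force: 0.0
t 28.6 p [619.7 249.2 126.2] yaw 133.3 tilt [-0.004 -0.01 ] open mm 58.2 grip 0.0 q7 1.09
turn rz -1.49 then shift units x,y,z: [5.41 7.02 1.54]
```

```bash
python3 -c "
from workcell import env;from h import *
print(env.get_state()['qpos'])
f=env.grab_frame('top');cv2.imwrite('pics/top1.png',f['image'][:,:,::-1])
cv2.imwrite('pics/top1c.png',cv2.resize(f['image'][95:305,180:480,::-1],None,fx=2.6,fy=2.6,interpolation=cv2.INTER_CUBIC))"
```

```text
[ 0.04619789  1.11024791 -1.13493237  1.47910583  1.03932159  1.23891463
  1.09216927]
```

View pics/top1c.png

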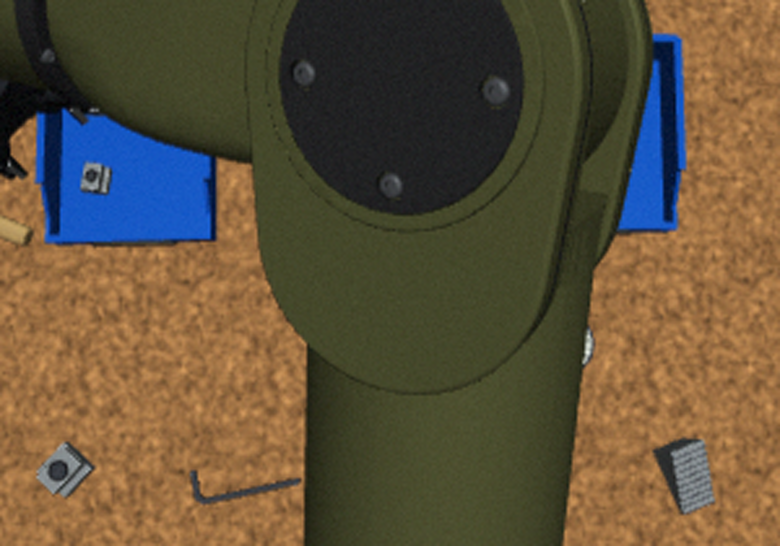

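tnut_small stands upright in the T-nut bin, at (95,177) in the crop. tnut_large and step_large are undisturbed.

```bash
python3 -m handwheel '[[0,0,0,0,0,-0.75],[0,0,0,0,0,-0.75],[0.4,0.52,0,0,0,0],[0.7,0.9,0,0,0,0],[0.7,0.9,0,0,0,0],[0.7,0.9,0,0,0,0],[0.7,0.9,0,0,0,0],[0.7,0.9,0.3,0,0,0],[0.7,0.9,0.4,0,0,0],[0.6,0.8,0.4,0,0,0],[0.2,0.3,0.4,0,0,0],[0,0,0,0,0,0],[0,0,0,0,0,0]]'; python3 go.py 354 263.5 3 139.3; python3 -c "
from workcell import env;print(env.get_state()['qpos'])"
```

```text
clock: 30.28
tool_pos: [0.3549, 0.2642, 0.0819]
tcp_rot: [-0.416, 0.909, -0.004, -0.003]
force: [-0.0, 0.3, 0.5]
opening: 0.676
finger_force: 0.0
t 30.27 p [354.9 264.2  81.9] yaw 139.1 tilt [-0.003 -0.009] open mm 57.8 grip 0.0 q7 0.35
turn rz -0.04 then shift units x,y,z: [0.04 0.01 2.63]
[-0.12155668  1.01134166 -1.11997845  2.19105106  1.28407074  0.92264304
  0.34777342]
```

```bash
python3 -m handwheel '[[0.04,0,0.8,0,0,0],[0,0,0.8,0,0,0],[0,0,0.6,0,0,0],[0,0,0.4,0,0,0],[0,0,0,0,0,0],[0,0,0,0,0,0]]'; python3 go.py; python3 -m handwheel '[[0,0,0,0,0,0],[0,0,0,0,0,0],[0,0,0,0,0,0],[0,0,0,0,0,0],[0,0,0,0,0,0]]' 0 70; python3 go.py;  python3 -m handwheel '[[0,0,-0.2,0,0,0],[0,0,-0.8,0,0,0],[0,0,-1,0,0,0],[0,0,-1,0,0,0],[0,0,-1,0,0,0],[0,0,0,0,0,0]]'; python3 go.py 624 180 100 139.3
```

```text
clock: 31.02
tool_pos: [0.3531, 0.2626, 0.0041]
tcp_rot: [-0.416, 0.909, -0.003, -0.004]
force: [0.4, -0.7, -0.6]
opening: 0.678
finger_force: 0.0
t 31.02 p [353.1 262.6   4.1] yaw 139.2 tilt [-0.004 -0.009] open mm 57.9 grip 0.0 q7 0.19
clock: 31.65
tool_pos: [0.353, 0.2625, 0.0043]
tcp_rot: [-0.417, 0.909, -0.003, -0.003]
force: [0.9, -0.7, 5.0]
opening: 0.397
finger_force: 70.2
t 31.65 p [353.  262.5   4.3] yaw 139.2 tilt [-0.003 -0.009] open mm 33.9 grip 70.2 q7 0.19
clock: 32.4
tool_pos: [0.354, 0.2643, 0.1253]
tcp_rot: [-0.416, 0.909, -0.003, -0.002]
force: [-0.4, 0.3, -2.7]
opening: 0.392
finger_force: 70.1
t 32.4 p [354.  264.3 125.3] yaw 139.2 tilt [-0.001 -0.007] open mm 33.5 grip 70.1 q7 0.44
turn rz -0.02 then shift units x,y,z: [-3.74 -8.66  0.84]
```

```bash
python3 -m handwheel '[[-0.17,-0.4,0,0,0,0],[-0.4,-0.93,0,0,0,0],[-0.4,-0.93,0,0,0,0],[-0.4,-0.93,0,0,0,0],[-0.4,-0.93,0,0,0,0],[-0.4,-0.93,0,0,0,0],[-0.4,-0.93,0,0,0,0],[-0.4,-0.93,0,0,0,0],[-0.4,-0.93,0,0,0,0],[-0.37,-0.82,0,0,0,0],[0,0,0.5,0,0,0],[0,0,1,0,0,0],[0,0,1,0,0,0],[0,0,0.8,0,0,0],[0,0,0.3,0,0,0],[0,0,0,0,0,0]]'; python3 go.py 624 180 8.3 139.3
```

```text
clock: 34.4
tool_pos: [0.6224, 0.1778, 0.0146]
tcp_rot: [-0.417, 0.909, -0.003, -0.004]
force: [-0.2, 0.2, -1.4]
opening: 0.397
finger_force: 70.1
t 34.4 p [622.4 177.8  14.6] yaw 139.3 tilt [-0.005 -0.01 ] open mm 33.9 grip 70.1 q7 1.18
turn rz -0.01 then shift units x,y,z: [-0.09  0.01  0.21]
```

```bash
python3 -m handwheel '[[-0.05,0.05,0.08,0,0,0],[0,0,0.06,0,0,0],[0,0,0.04,0,0,0],[0,0,0.02,0,0,0],[0,0,0,0,0,0]]'; python3 go.py
```

```text
clock: 35.02
tool_pos: [0.6227, 0.1796, 0.0091]
tcp_rot: [-0.416, 0.909, -0.004, -0.004]
force: [-0.0, 0.1, -1.8]
opening: 0.397
finger_force: 70.1
t 35.02 p [622.7 179.6   9.1] yaw 139.2 tilt [-0.004 -0.01 ] open mm 33.9 grip 70.1 q7 1.17
```

```bash
python3 -m handwheel '[[0,0,0.04,0,0,0],[0,0,0.02,0,0,0],[0,0,0,0,0,0]]'; python3 go.py
```

```text
clock: 35.4
tool_pos: [0.6228, 0.1797, 0.0084]
tcp_rot: [-0.416, 0.909, -0.004, -0.004]
force: [-1.9, -1.9, 5.7]
opening: 0.397
finger_force: 71.0
t 35.4 p [622.8 179.7   8.4] yaw 139.2 tilt [-0.004 -0.01 ] open mm 33.9 grip 71.0 q7 1.17
```

```bash
python3 -m handwheel '[[0,0,0,0,0,0],[0,0,0,0,0,0],[0,0,-0.4,0,0,0],[0,0,-1,0,0,0],[0,0,-1,0,0,0.7],[0,0,-1,0,0,1],[0,0,-1,0,0,1],[0,0,0,0,0,1],[0,0,0,0,0,1],[0,0,0,0,0,1],[0,0,0,0,0,1],[0,0,0,0,0,0]]' 47; python3 go.py 355.4 -285.5 130 112.5; python3 -c "
from workcell import env;print(env.get_state()['qpos'])"
```

```text
clock: 36.9
tool_pos: [0.6233, 0.1813, 0.1401]
tcp_rot: [-0.195, 0.981, -0.004, -0.003]
force: [-0.1, -0.7, 0.3]
opening: 0.552
finger_force: 0.0
t 36.9 p [623.3 181.3 140.1] yaw 112.5 tilt [-0.004 -0.009] open mm 47.2 grip 0.0 q7 0.83
turn rz -0.0 then shift units x,y,z: [ 14.2  -10.96   0.34]
[ 0.14098097  1.04217091 -1.06939649  1.53679238  0.97151282  1.17192032
  0.83381019]
```

```bash
python3 -m handwheel '[[0.4,-0.31,0,0,0,0],[0.785,-0.605,0,0,0,0],[0.785,-0.605,0,0,0,0],[0.785,-0.605,0,0,0,0],[0.785,-0.605,0,0,0,0],[0.785,-0.605,0,0,0,0],[0.785,-0.605,0,0,0,0],[0.785,-0.605,0,0,0,0],[0.785,-0.605,0,0,0,0],[0.785,-0.605,0,0,0,0],[0.785,-0.605,0,0,0,0],[0.785,-0.605,0,0,0,0],[0.785,-0.605,0,0,0,0],[0.785,-0.605,0,0,0,0],[0.785,-0.605,0,0,0,0],[0.785,-0.605,0,0,0,0],[0.785,-0.605,0,0,0,0],[0.785,-0.605,0,0,0,0],[0.4,-0.31,0,0,0,0],[0,0,0,0,0,0]]' 56; python3 go.py 355.4 -285.5 5 112.5; python3 -c "
from workcell import env;print(env.get_state()['qpos'])"
```

```text
clock: 39.4
tool_pos: [0.355, -0.2839, 0.145]
tcp_rot: [-0.194, 0.981, -0.004, -0.003]
force: [0.1, 0.0, 0.3]
opening: 0.653
finger_force: 0.0
t 39.4 p [ 355.  -283.9  145. ] yaw 112.3 tilt [-0.005 -0.01 ] open mm 55.8 grip 0.0 q7 1.37
turn rz -0.04 then shift units x,y,z: [ 0.01 -0.05  4.67]
[ 1.21607909  0.87815686 -1.14436871  2.12624987  1.08660273  0.92762739
  1.37114781]
```

```bash
python3 -m handwheel '[[0,-0.05,1,0,0,0],[0,0,1,0,0,0],[0,0,1,0,0,0],[0,0,0.8,0,0,0],[0,0,0.5,0,0,0],[0,0,0.35,0,0,0],[0,0,0,0,0,0],[0,0,0,0,0,0]]'; python3 go.py; python3 -m handwheel '[[0,0,0,0,0,0],[0,0,0,0,0,0],[0,0,0,0,0,0],[0,0,0,0,0,0],[0,0,0,0,0,0]]' 0 100; python3 go.py;  python3 -m handwheel '[[0,0,-0.2,0,0,0],[0,0,-0.8,0,0,0],[0,0,-1,0,0,0],[0,0,-1,0,0,0],[0,0,-1,0,0,0],[0,0,0,0,0,0]]'; python3 go.py 640 -244 100 112.5
```

```text
clock: 40.4
tool_pos: [0.3564, -0.2859, 0.0061]
tcp_rot: [-0.195, 0.981, -0.005, -0.003]
force: [-0.3, 0.2, -0.6]
opening: 0.66
finger_force: 0.0
t 40.4 p [ 356.4 -285.9    6.1] yaw 112.5 tilt [-0.003 -0.01 ] open mm 56.4 grip 0.0 q7 1.07
clock: 41.02
tool_pos: [0.356, -0.2858, 0.0064]
tcp_rot: [-0.195, 0.981, -0.004, -0.003]
force: [-0.7, 1.3, 5.8]
opening: 0.338
finger_force: 98.4
t 41.02 p [ 356.  -285.8    6.4] yaw 112.4 tilt [-0.004 -0.01 ] open mm 28.9 grip 98.4 q7 1.07
clock: 41.78
tool_pos: [0.3572, -0.2855, 0.1271]
tcp_rot: [-0.194, 0.981, -0.006, -0.002]
force: [-0.5, -1.1, -4.8]
opening: 0.341
finger_force: 99.3
t 41.77 p [ 357.2 -285.5  127.1] yaw 112.4 tilt [-0.001 -0.012] open mm 29.1 grip 99.3 q7 1.34
turn rz -0.02 then shift units x,y,z: [-9.24 -2.33  0.9 ]
```

```bash
python3 -m handwheel '[[-0.4,-0.1,0,0,0,0],[-0.8,-0.2,0,0,0,0],[-0.8,-0.2,0,0,0,0],[-0.8,-0.2,0,0,0,0],[-0.8,-0.2,0,0,0,0],[-0.8,-0.2,0,0,0,0],[-0.8,-0.2,0,0,0,0],[-0.8,-0.2,0,0,0,0],[-0.8,-0.2,0,0,0,0],[-0.8,-0.2,0,0,0,0],[-0.8,-0.2,0,0,0,0],[-0.84,-0.2,0,0,0,0],[0,0,0,0,0,0],[0,0,0,0,0,0]]'; python3 go.py 640 -245 10.4 112.5
```

```text
clock: 43.52
tool_pos: [0.6379, -0.2427, 0.1219]
tcp_rot: [-0.195, 0.981, -0.004, -0.005]
force: [-1.6, -0.7, -3.4]
opening: 0.335
finger_force: 99.4
t 43.52 p [ 637.9 -242.7  121.9] yaw 112.5 tilt [-0.008 -0.01 ] open mm 28.6 grip 99.4 q7 1.52
turn rz -0.01 then shift units x,y,z: [-0.04 -0.1   3.72]
```

```bash
python3 -m handwheel '[[-0.04,-0.1,0.4,0,0,0],[0,0,0.8,0,0,0],[0,0,0.8,0,0,0],[0,0,0.8,0,0,0],[0,0,0.5,0,0,0],[0,0,0.1,0,0,0],[0,0,0,0,0,0],[0,0,0,0,0,0]]'; python3 go.py 640 -245 10.4 112.5
python3 -c "
from workcell import env;from h import *
f=env.grab_frame('side')
cv2.imwrite('pics/side1c.png',cv2.resize(f['image'][150:310,360:560,::-1],None,fx=3.5,fy=3.5,interpolation=cv2.INTER_CUBIC))"
```

```text
clock: 44.52
tool_pos: [0.6415, -0.2462, 0.0231]
tcp_rot: [-0.194, 0.981, -0.005, -0.002]
force: [-0.7, -0.3, -3.9]
opening: 0.334
finger_force: 99.4
t 44.52 p [ 641.5 -246.2   23.1] yaw 112.4 tilt [-0.002 -0.01 ] open mm 28.5 grip 99.4 q7 1.47
turn rz -0.02 then shift units x,y,z: [0.03 0.06 0.42]
```

View pics/side1c.png

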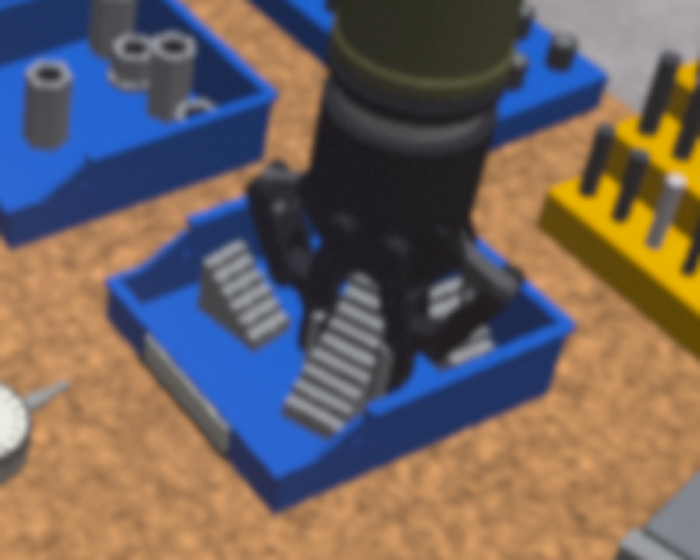

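The picture shows step_large just above the floor around (340,360), clear of the walls, step_small (245,295) and the stock. nut_long stands upright in the hex bin at (48,105). I'll lower it.

```bash
python3 -m handwheel '[[0,0,0.15,0,0,0],[0,0,0.12,0,0,0],[0,0,0.06,0,0,0],[0,0,0.03,0,0,0],[0,0,0,0,0,0],[0,0,0,0,0,0]]'; python3 go.py
```

```text
clock: 45.32
tool_pos: [0.6407, -0.2464, 0.0112]
tcp_rot: [-0.194, 0.981, -0.004, -0.003]
force: [-0.6, 0.1, -3.9]
opening: 0.336
finger_force: 99.4
t 45.33 p [ 640.7 -246.4   11.2] yaw 112.4 tilt [-0.004 -0.01 ] open mm 28.7 grip 99.4 q7 1.46
```

```bash
python3 -m handwheel '[[0,0,0.04,0,0,0],[0,0,0.02,0,0,0],[0,0,0,0,0,0],[0,0,0,0,0,0]]'; python3 go.py
```

```text
clock: 45.82
tool_pos: [0.6409, -0.2464, 0.0105]
tcp_rot: [-0.194, 0.981, -0.005, -0.003]
force: [-3.4, -0.5, 5.4]
opening: 0.34
finger_force: 100.5
t 45.83 p [ 640.9 -246.4   10.5] yaw 112.4 tilt [-0.004 -0.01 ] open mm 29.0 grip 100.5 q7 1.46
```

Contact. I'll release and rise clear, swing aside and take a final look.

```bash
python3 -m handwheel '[[0,0,0,0,0,0],[0,0,0,0,0,0],[0,0,-0.3,0,0,0],[0,0,-0.8,0,0,0],[0,0,-1,0,0,0],[0,0,-1,0,0,0],[0,0,-1,0,0,0],[0,0,-1,0,0,0],[0.7,0,-0.5,0,0,0],[1,0,0,0,0,0],[1,0,0,0,0,0],[1,0,0,0,0,0],[1,0,0,0,0,0],[1,0,0,0,0,0],[1,0,0,0,0,0],[1,0,0,0,0,0],[1,0,0,0,0,0],[0,0,0,0,0,0],[0,0,0,0,0,0]]' 39; python3 go.py
python3 -c "
from workcell import env;from h import *
T=env.grab_frame('top');S=env.grab_frame('side')
a=cv2.resize(T['image'][95:250,185:450,::-1],(500,292),interpolation=cv2.INTER_CUBIC)
b=cv2.resize(S['image'][90:310,280:530,::-1],(341,300),interpolation=cv2.INTER_CUBIC)
o=np.zeros((592,500,3),np.uint8);o[:292]=a;o[292:,:341]=b
cv2.imwrite('pics/end.png',o)"
```

```text
clock: 48.2
tool_pos: [0.4012, -0.3442, 0.1807]
tcp_rot: [-0.195, 0.981, -0.005, -0.002]
force: [-0.0, -0.4, 0.0]
opening: 0.455
finger_force: 0.0
t 48.2 p [ 401.2 -344.2  180.7] yaw 112.4 tilt [-0.002 -0.011] open mm 38.9 grip 0.0 q7 1.63
```

View pics/end.png

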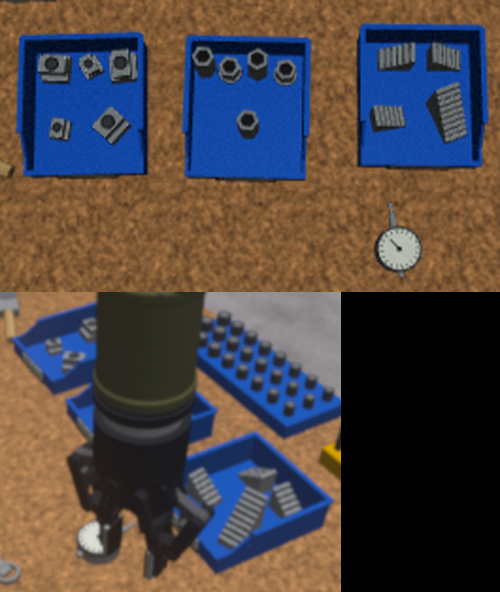

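All five pieces stand upright in their bins: T-nuts at (60,127) and (111,125), nut at (248,122), step blocks at (388,117) and (450,112). The gauge has not moved and the gripper touches nothing, so I'm handing in.

```bash
python3 -c "
from workcell import env;print(env.job_done())"
```

```text
the job is handed in; nothing more can be done
None
```

I handed the job in at about 48 s: the final pictures show all five pieces standing upright in the right bins, each set down by hand, and the dial gauge where it was; no verdict came back.

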